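# Seat a sample bottle and set its cap to vent

## Robot

A 6-joint arm with a two-finger parallel gripper is mounted at the origin on the work surface. World frame = base frame: x ahead of the robot, y to its left, z up, the work surface at z = 0. Lengths are in m, angles in rad, forces in N, time in s.
With the tool pointing down it reaches from about 0.375 to 0.925 m from the base axis. Payload 5.7 kg.
Tool frame: the origin (TCP) lies at the very end of the fingers, on their centre line; the grasp point (between the pads) lies 19 mm behind it; y points along the fingers, z is the direction in which the jaws open and shut, and the axes are right-handed (so a half turn about y gives the same grasp; the last joint's range is limited). The gripper opens to 85 mm and grips with 20 to 120 N. Pads are 22 mm wide; open, the fingers measure 114 mm over their backs; the gripper's body (76 mm by 85 mm) begins 54 mm behind the grasp point. The pads swing forward as they close: fully open they stand 13 mm farther back than shut.
Start: joints at [1.141, 0.359, 1.51, -0, 1.272, -0.115], TCP at [0.186, 0.57, 0.231] pointing down, gripper open.
Joint ranges: [-2.97, 2.97], [-1.01, 2.36], [0.21, 2.38], [-0.96, 4.11], [0.2, 2.71], [-2.98, 2.98]. Speed limits (rad/s): [2.39, 2.39, 3.14, 3.14, 3.14, 3.14].

## Interface

Orientations are given as a unit quaternion [w, x, y, z].
In Python, from plant import get_obs, camera, sign_off, boxes_of, masks_of gives the robot as it stands.
- The arm moves only by the tool drive_tool, never from a script. Its argument "series" is text: rows parted by semicolons, each of 4 numbers parted by spaces: the shift along the tool's x, y, z normalised to -1 to 1, where 1 is 0.25 m, then the turn about the tool's y normalised to -1 to 1, where 1 is 2 rad. A call has 1 to 20 rows; each row is the pose to reach, as a shift and turn from the pose commanded when the call began, along the tool's axes at that moment; what a row does not reach only later rows make up. A row lasts 1/8 s, in which the tool goes at most 62.5 mm and 10.7 degrees, less where a joint would pass 70% of its speed; a pose out of reach is approached as far as the arm can. A call with a number of a shift or a turn outside -1 to 1 is refused whole. A call with a gripper value outside its range is refused whole. "hand" is the opening in per cent of the stroke, from 0 (shut) to 100 (fully open), set as the call begins (left out, the last holds). The fingers move at their own pace and stop on an object; "newtons" is the grip in N (left out, the last holds). Time passes only in rows, so rows that repeat a pose let the fingers close. It gives the time, the measured TCP pose, the force and the opening at its end, in the units of the state.
- get_obs(): the state, without advancing time (a new reading comes with each control period).
- camera(name): name is "scene" or "top" or "wrist"; returns a dict with "img" (384x512x3 uint8, red, green, blue), "mtx" (3x3 intrinsics, pixels), "k1" (the pictures are not rectified: a ray, as slopes to the right and down, at radius r is drawn at 1 + k1 r^2 times it, then the intrinsics apply), "rvec" (rotation vector, rad) and "tvec" (3), from world to camera coordinates, as OpenCV has them. Camera axes: x right, y down, z forward; pixel columns grow to the right and rows downward; lengths in m; the calibration is good to about 2 mm. A picture is of the moment at which its call begins. There is no depth.
- sign_off(): hands the job in, once; it reports no verdict.
Trained networks look in a picture, given as the dict that the camera call returned (one of the last four; its "shot" number tells which), for a name from the list of things; names that differ only in an ending like _2 or _b are one class to them, and where a whole thing is asked for, a point or a joint stands for the part that bears it (a point fixed in the world has none). Each returns a list of dicts, best first, with "p" (0 to 1); they miss things now and then, are a little off and sometimes report something else, mostly with a low value. They report only what shows in the picture. A call takes as long as a camera call. They do not tell look-alikes from the thing itself.
- boxes_of(picture, query): "extent" ([left, top, width, height] in pixels, round what is visible of it).
- masks_of(picture, query): "pixels" (384x512 bool, what is visible of it) and "extent" ([left, top, width, height] in pixels, round what is visible of it).
The state is a dict: "clock": time; "joints": joint angles; "qvel": joint speeds; "joint_efforts": joint torques, N m; "tool_pos": TCP position; "tool_rot": TCP orientation; "ft_force": force on the tool from outside, world axes, zero at the start; "ft_torque": the same for the moment, N m; "opening": finger opening in m.
Only numpy, scipy, OpenCV 4.12 (cv2) and the standard library are available. Lean on these libraries where they do the work, as an engineer would, in place of code of your own. Each camera call takes 0.05 s, during which the arm holds its last target.

## Task

Stand the square amber bottle fully home in the square pocket of the aluminium heating block; its cap is only part-way down the thread. With the bottle seated, screw the cap clockwise until it bottoms out, then back it off a quarter turn so that the bottle can vent, and finish with the gripper still holding the cap there: do not let go at the end. Keep the bottle upright and leave everything else on the bench where it is.

Things in the scene. Friction and masses are not known exactly. Their poses are not given: they have to be found in the camera images.
- bottle: The square amber bottle. Body 44 x 44 mm with upright flat sides, 56 mm high, then a sloping shoulder up to 63 mm and a bare round neck 31 mm across from 63 to 70 mm; the cap is above that. 0.15 to 0.28 kg. Origin: centre of its underside; z up through the cap, x and y square to its sides (a quarter turn looks the same).
- cap: The bottle's black ribbed screw cap, 38 mm across, 24 mm high. Origin: centre of its lower rim, which stands 70 mm above the bottle's underside when fully home and rises with the thread, 4 mm per full turn (0.64 mm per rad). It stays on the bottle's thread throughout (right-handed: clockwise from above tightens), and the bottle can be lifted by it.
- cap_turn (a joint): Turn of the cap relative to the bottle, rad: 0 = bottomed out on a hard stop, growing as the cap is unscrewed (anticlockwise from above). At the start it is somewhere between 1.7 and 2.8; it stops at 3.5 and the cap never comes off. The thread drags with about 0.08 N m either way; the cap is rigid, and fingers that slip round it at the stop do no harm.
- pocket_floor (a point): Centre of the floor of the square pocket in the aluminium heating block; z up, x and y along the pocket's sides. The pocket is 47 mm square (1.5 mm play each side, chamfered mouth) and 25 mm deep; its floor is 10 mm above the table. The play lets a seated bottle twist by some 0.07 rad either way before the pocket stops it.
- block: The heating block, fixed: aluminium, 110 (x) x 200 (y) x 35 mm high. Origin: centre of its underside. The pocket is centred 45 mm from there towards its -y end; four round wells of 28 mm lie in the other half, two of them holding vials.
- vial_a: Bystander: round clear glass vial, 23 mm across, 50 mm tall, black cap; stands in one of the block's four round wells.
- vial_b: Bystander: the same kind of vial, in another round well.
- round_jar: Bystander: closed round amber jar with a black cap, 54 mm across, 60 mm tall, standing on the table.
- carton: Bystander: cardboard box 60 x 100 x 45 mm.
- collar: Bystander: steel ring, 44 mm across, 14 mm high, lying flat.
- dish: Bystander: white ceramic bowl, 90 mm across, 28 mm high.
- driver: Bystander: screwdriver lying on the table.
- spanner: Bystander: wrench lying on the table.
Not all that is in view belongs to the job. What is shaped like the bottle but pink or purple is not meant.

How it is judged:
On the way, in this order (a step that is already met when the one before it is completed fails the run):
1. the bottle stands fully home in the square pocket, its cap not yet screwed down (z of bottle in the frame of pocket_floor below 0.005 m and horizontal distance between bottle and pocket_floor below 0.005 m and angle between bottle's own z axis and vertical below 0.08 rad), for 0.2 s.
2. with the bottle seated, the cap is screwed down until it bottoms out (all of step 1 and value of joint cap_turn below 0.08 rad), for 0.1 s.
At the end, for the whole second after the job is handed in: The bottle is upright (within 0.08 rad) and home in the square pocket (within 5 mm of its floor and centre), the cap is 1.17 to 1.97 rad back from its stop (a quarter turn within 0.4 rad), and the fingers hold the cap with more than 2 N (all of step 1 and value of joint cap_turn between 1.17 and 1.97 rad and contact force between cap and the fingers above 2 N); the arm keeps its last pose, push and grip.
It fails at once if the bottle is tipped more than 0.5 rad (angle between bottle's own z axis and vertical above 0.5 rad).
It fails at once if one of the other loose things is moved more than 25 mm (distance of any of vial_a, vial_b, round_jar, carton, collar, dish, driver, spanner from where it was at the start of the episode above 0.025 m).
It also fails if it takes over 56 s, if anything falls off the work surface, if the arm or the gripper's body presses on something with over 40 N, if the wrist force passes 120 N, or if a joint passes its speed limit or range.

## Working session

There is one attempt and no reset: what is moved stays moved. The work goes in short steps, Python scripts to look and compute and a tool call to move; the robot and the scene stay as the last step left them, time stands still between calls to the robot, and variables do not carry over. Pictures are saved under pics/ and viewed, and the job is handed in when it is done.

Besides the shell and the picture viewer there is one more tool, called after ">>>" as a command line: name --argument value ..., lists and objects as JSON in quotes. drive_tool: Moves the arm, as the interface text tells. Its arguments: {"type":"object","properties":{"series":{"type":"string"},"hand":{"type":"number"},"newtons":{"type":"number"}},"required":["series"]}

```bash
mkdir -p pics; python3 - <<'E'
from plant import *
import cv2,pickle
d={}
for n in ["scene","top"]:
    c=camera(n); d[n]=c
    cv2.imwrite(f"pics/{n}0.png",cv2.cvtColor(c["img"],cv2.COLOR_RGB2BGR))
    print(n,c["k1"],c["mtx"].tolist(),c["rvec"],c["tvec"])
    for q in ["bottle","cap","block","pocket_floor"]:
        try:
            print(q,[(r["p"],r["extent"]) for r in boxes_of(c,q)][:4])
        except Exception as e: print(q,e)
pickle.dump(d,open("d0.pkl","wb"))
print(get_obs())
E
```

```text
scene -0.013921554397110894 [[363.2918903149216, 0.0, 257.740808027264], [0.0, 363.2918903149216, 192.3433635299574], [0.0, 0.0, 1.0]] [ 2.35677413  1.16521533 -0.34477349] [-0.34811024 -0.36347458  1.23527563]
bottle [(0.96, [291.9, 131.7, 12.6, 26.1]), (0.94, [322.1, 119.5, 23.6, 32.0]), (0.71, [301.8, 98.8, 14.2, 30.3]), (0.57, [150.0, 193.9, 85.3, 88.4])]
cap [(0.72, [328.6, 119.2, 14.6, 16.4]), (0.62, [297.7, 128.3, 8.9, 13.5]), (0.61, [300.6, 100.6, 17.2, 15.3])]
block [(0.59, [149.2, 196.9, 88.2, 86.3])]
pocket_floor [(0.8, [152.1, 193.8, 82.8, 86.9])]
top -0.11028900291052077 [[366.2456066498647, 0.0, 254.76814001473278], [0.0, 366.2456066498647, 188.9127824236451], [0.0, 0.0, 1.0]] [ 2.14383631 -2.08775879  0.18858698] [-0.01444861  0.58416222  1.01366088]
bottle [(0.85, [177.0, 202.7, 21.6, 18.2]), (0.78, [144.6, 223.4, 23.7, 16.4]), (0.67, [143.7, 185.3, 27.2, 23.9])]
cap [(0.58, [281.2, 174.4, 76.4, 55.5]), (0.54, [177.5, 201.4, 12.8, 17.1]), (0.52, [237.0, 135.8, 61.4, 10.6]), (0.48, [146.4, 186.4, 15.7, 14.2])]
block [(0.73, [280.6, 171.5, 77.8, 54.7])]
pocket_floor [(0.57, [285.4, 173.0, 69.4, 55.8])]
{'clock': 0.5, 'joints': array([ 1.14090499e+00,  3.58848770e-01,  1.51045137e+00,  3.97269058e-05,
        1.27249544e+00, -1.15087606e-01]), 'qvel': array([-0.00139963,  0.000866  , -0.00113192, -0.00046354,  0.00045657,
       -0.00153684]), 'joint_efforts': array([ 7.19919044e-04, -5.27138042e+01, -2.78786248e+01, -3.00427901e-04,
        3.55826916e-03, -1.31903542e-05]), 'tool_pos': array([0.1857394 , 0.5704637 , 0.23121812]), 'tool_rot': array([-0.6982993 ,  0.69843028, -0.11087723,  0.11081275]), 'ft_force': array([ 0.50141914, -0.42927823,  0.84630761]), 'ft_torque': array([ 0.00545397, -0.03297263, -0.0043813 ]), 'opening': 0.08555480425354454}
```

```bash
python3 - <<'E'
import cv2
a=cv2.imread("pics/scene0.png");b=cv2.imread("pics/top0.png")
cv2.imwrite("pics/s0.png",cv2.resize(a,(768,576),interpolation=cv2.INTER_CUBIC));cv2.imwrite("pics/t0.png",cv2.resize(b,(768,576),interpolation=cv2.INTER_CUBIC))
E
```

```text
(no output)
```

View pics/s0.png

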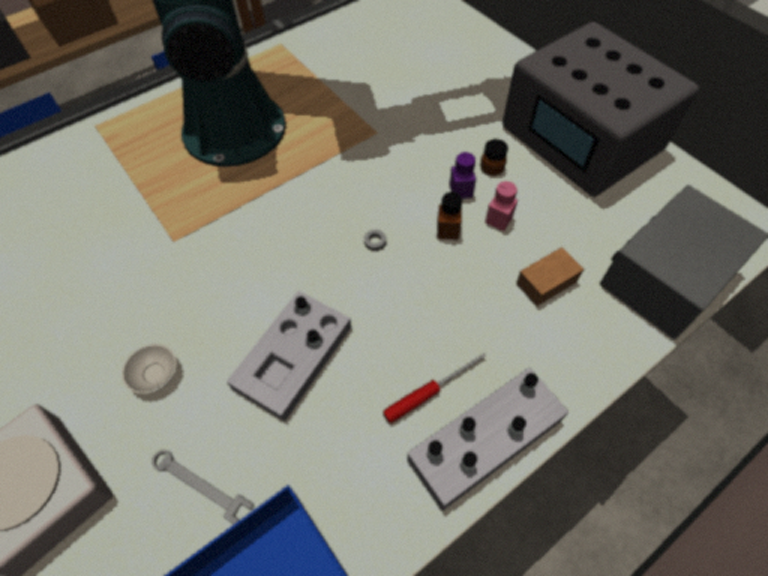

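View pics/t0.png

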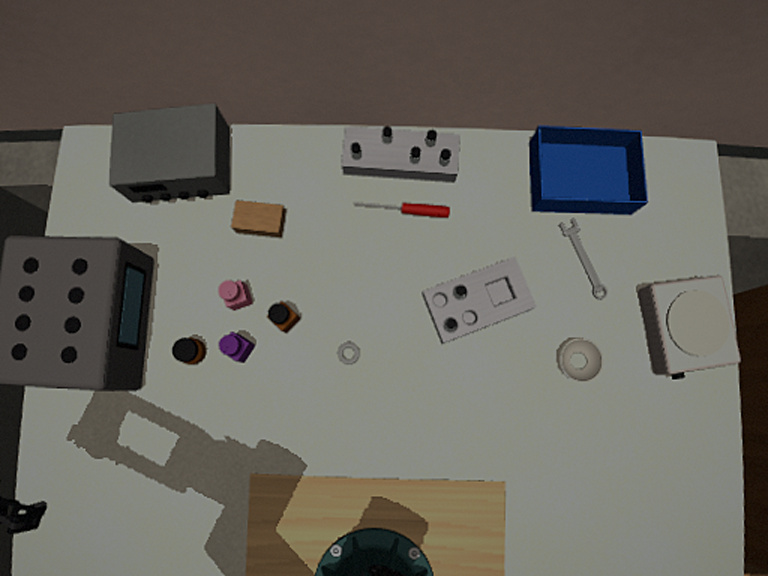

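In the top view (768-px scale), the candidates are amber square (284,315), purple (235,346), pink (234,293) and round jar (187,349). In the scene view the amber square one is at (450,215). It is the only one that is both amber and square, so it fits. I'll check it in a crop and do the coarse geometry.

```bash
cat > h.py <<'E'
import numpy as np,cv2
def dist(c): return np.array([c["k1"],0,0,0,0.])
def ray(c,uv):
    p=cv2.undistortPoints(np.array(uv,float).reshape(-1,1,2),c["mtx"],dist(c)).reshape(-1,2)
    R=cv2.Rodrigues(np.array(c["rvec"]))[0]; t=np.array(c["tvec"]).ravel()
    d=np.c_[p,np.ones(len(p))]@R; return -R.T@t,d
def onz(c,uv,z):
    o,d=ray(c,uv); return o+d*((z-o[2])/d[:,2])[:,None]
def proj(c,P):
    return cv2.projectPoints(np.array(P,float).reshape(-1,1,3),np.array(c["rvec"],float),np.array(c["tvec"],float),c["mtx"],dist(c))[0].reshape(-1,2)
E
python3 - <<'E'
import pickle,cv2,numpy as np
from h import *
d=pickle.load(open("d0.pkl","rb"));t=d["top"];s=d["scene"]
def crop(c,x,y,w,h,k):return cv2.resize(cv2.cvtColor(c["img"],cv2.COLOR_RGB2BGR)[y:y+h,x:x+w],None,fx=k,fy=k,interpolation=cv2.INTER_CUBIC)
cv2.imwrite("pics/crop1.png",np.vstack([np.hstack([crop(t,150,185,60,44,6),crop(s,280,85,70,44*1,6)[:, :360]]),np.hstack([crop(t,275,165,90,70,4),crop(s,145,185,90,70,4)])]))
print("cap top ctr z~.1",onz(t,[[281/1.5,310/1.5]],.1),onz(s,[[451/1.5,200/1.5]],.1))
print("pocket",onz(t,[[500/1.5,291/1.5]],.035),onz(s,[[275/1.5,369/1.5]],.035))
c=np.array([[423,295],[517,258],[535,303],[442,343]])/1.5
print("block corners",onz(t,c,.035))
print("cam",ray(t,[[0,0]])[0],ray(s,[[0,0]])[0])
E
```

```text
cap top ctr z~.1 [[0.52064799 0.18686455 0.1       ]] [[0.52364361 0.18726656 0.1       ]]
pocket [[ 0.57887132 -0.23299309  0.035     ]] [[ 0.58201375 -0.23246988  0.035     ]]
block corners [[ 0.56697747 -0.08001049  0.035     ]
 [ 0.64720519 -0.26843832  0.035     ]
 [ 0.55642849 -0.30277694  0.035     ]
 [ 0.47309665 -0.11839265  0.035     ]]
cam [ 0.38239112 -0.01489736  1.10567525] [ 0.97966559 -0.29520425  0.85575124]
```

View pics/crop1.png

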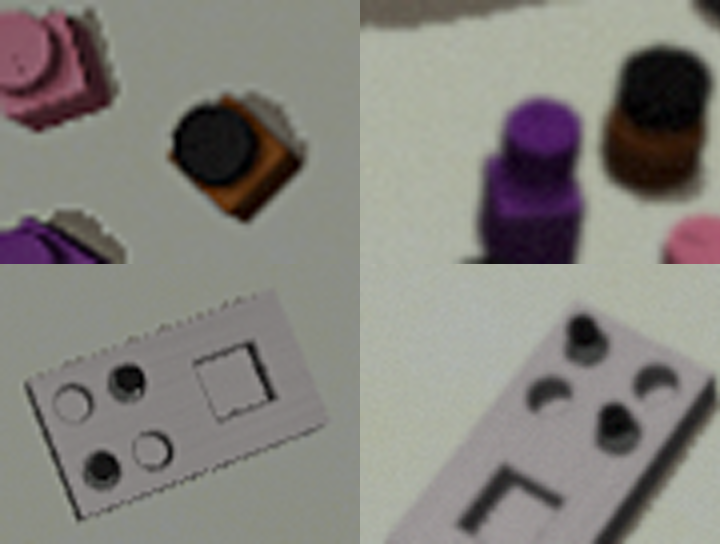

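The crop confirms it: the amber square bottle with the black cap, at about (0.522, 0.187). Next I'll work out tool axes, the wrist camera geometry and the neighbours' positions.

```bash
python3 - <<'E'
import pickle,cv2,numpy as np
from h import *
from plant import *
from scipy.spatial.transform import Rotation as R
o=get_obs();q=o["tool_rot"];M=R.from_quat(np.r_[q[1:],q[0]]).as_matrix();print("cols x,y,z\n",M.round(3))
w=camera("wrist");cv2.imwrite("pics/w0.png",cv2.cvtColor(w["img"],cv2.COLOR_RGB2BGR))
C=ray(w,[[0,0]])[0];Rc=cv2.Rodrigues(w["rvec"])[0]
print("cam in tool",M.T@(C-o["tool_pos"]),"cam axes in tool\n",(M.T@Rc.T).round(3),w["mtx"][0,0],w["k1"])
t=pickle.load(open("d0.pkl","rb"))["top"]
print("purple,pink,jar",onz(t,np.array([[234,341],[232,289],[184,348]])/1.5,.09))
# body base corners of bottle
print(onz(t,[[150+170/6,185+155/6],[150+245/6,185+220/6],[150+302/6,185+150/6],[150+228/6,185+95/6]],0.056))
E
```

```text
cols x,y,z
 [[ 0.951 -0.     0.31 ]
 [-0.31  -0.     0.951]
 [-0.    -1.    -0.   ]]
cam in tool [-0.0689899  -0.14145093 -0.00089847] cam axes in tool
 [[ 0.     0.962  0.274]
 [-0.001 -0.274  0.962]
 [ 1.    -0.001  0.001]] 324.8982255166798 -0.003536518042009583
purple,pink,jar [[0.46109212 0.27414987 0.09      ]
 [0.55956019 0.28547604 0.09      ]
 [0.44467623 0.36914527 0.09      ]]
[[0.51374058 0.22136729 0.056     ]
 [0.48331712 0.18289193 0.056     ]
 [0.51801149 0.15709943 0.056     ]
 [0.54390642 0.19477412 0.056     ]]
```

>>> drive_tool --series "0.2 0 -0.12 0;0.4 0 -0.24 0;0.6 0 -0.36 0;0.8 0 -0.48 0;0.88 0 -0.52 0;0.88 0 -0.52 0" --hand 100 --newtons 60

```text
clock: 1.3
tool_pos: [0.3558, 0.3777, 0.2314]
tool_rot: [0.698, -0.698, 0.112, -0.112]
ft_force: [0.1, 0.3, -0.2]
opening: 0.0855
```

>>> drive_tool --series "0.2 0 -0.12 0;0.4 0 -0.24 0;0.6 0 -0.36 0;0.8 0 -0.48 0;0.88 0 -0.52 0;0.88 0 -0.52 0;0.88 0 -0.52 0"

```text
clock: 2.17
tool_pos: [0.5224, 0.1885, 0.2311]
tool_rot: [0.699, -0.698, 0.111, -0.11]
ft_force: [0.0, 0.4, -0.2]
opening: 0.0852
```

```bash
python3 - <<'E'
import pickle,cv2,numpy as np
from h import *
from plant import *
w=camera("wrist");pickle.dump(w,open("w1.pkl","wb"))
cv2.imwrite("pics/w1.png",cv2.resize(cv2.cvtColor(w["img"],cv2.COLOR_RGB2BGR),(768,576)))
for q in ["bottle","cap"]: print([(r["p"],r["extent"]) for r in boxes_of(w,q)])
o=get_obs();print(o["clock"],o["tool_pos"],o["joints"])
print("proj expected",proj(w,[[.522,.187,.095],[.522,.187,0]]))
E
```

```text
[(0.96, [299.4, 40.8, 70.9, 60.9]), (0.89, [235.8, 129.6, 54.6, 60.2]), (0.65, [330.5, 137.3, 73.1, 65.6])]
[(0.74, [319.0, 38.5, 49.4, 53.2]), (0.73, [352.5, 155.2, 51.5, 48.2]), (0.63, [241.1, 148.9, 42.8, 42.0])]
2.325 [0.522508   0.18835445 0.23128133] [ 2.21405833e-01  2.95264041e-01  1.60693082e+00  3.21123019e-04
  1.23996184e+00 -1.03661780e+00]
proj expected [[257.96270806 178.93850975]
 [258.10926936 159.22233002]]
```

View pics/w1.png

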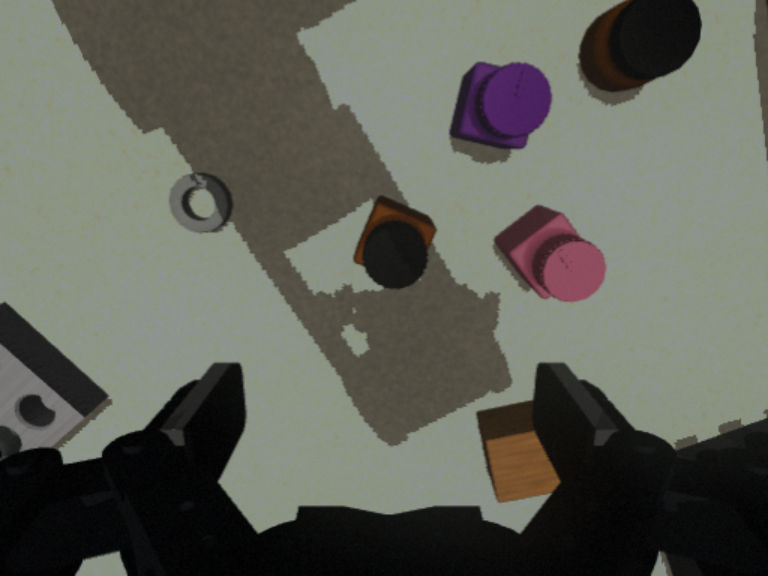

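```bash
cat > fit.py <<'E'
import numpy as np,cv2
from h import *
from scipy.optimize import minimize
def circ(x,y,z,r,n=48):
    a=np.linspace(0,2*np.pi,n,endpoint=False);return np.c_[x+r*np.cos(a),y+r*np.sin(a),np.full(n,z)]
def sq(x,y,z,yaw,h=.022):
    c,s=np.cos(yaw),np.sin(yaw);return np.array([[x+h*(c*a-s*b),y+h*(s*a+c*b),z] for a,b in [(1,1),(-1,1),(-1,-1),(1,-1)]])
def rend(c,sets,off,size,S=4):
    m=np.zeros((size[1]*S,size[0]*S),np.uint8)
    for P in sets:
        p=(proj(c,P)-off+.5)*S
        cv2.fillConvexPoly(m,cv2.convexHull((p*16).astype(np.int32)),255,shift=4)
    return cv2.resize(m,size,interpolation=cv2.INTER_AREA)/255.
def model(c,p,off,size,z0=0.):
    x,y,yaw,ch=p
    cap=np.r_[circ(x,y,z0+ch,.019),circ(x,y,z0+ch+.024,.019)]
    body=np.r_[sq(x,y,z0,yaw),sq(x,y,z0+.056,yaw)]
    sh=np.r_[sq(x,y,z0+.056,yaw),circ(x,y,z0+.063,.0155),circ(x,y,z0+.072,.0155)]
    mc=rend(c,[cap],off,size);return mc,np.clip(rend(c,[body,sh],off,size)-mc,0,1)
E
python3 - <<'E'
import pickle
from fit import *
w=pickle.load(open("w1.pkl","rb"))
off=np.array([222,118]);size=(80,86)
im=w["img"][118:204,222:302].astype(float)
mx=im.max(2);sat=(mx-im.min(2))/(mx+1)
amb=((sat>.6)&(mx>=40)).astype(float);blk=((mx<48)&(sat<.6)).astype(float)
print(amb.sum(),blk.sum())
cv2.imwrite("pics/seg.png",cv2.resize(np.dstack([amb*255,blk*255,im[...,0]]).astype(np.uint8),None,fx=7,fy=7,interpolation=0))
def cost(p):
    q=np.array(p)*[.01,.01,.1,.01]
    a,b=model(w,[*q[:3],q[3]],off,size);return ((a-blk)**2).sum()+((b-amb)**2).sum()
best=None
for yaw in np.radians([35,50,65,80]):
    r=minimize(cost,[52.2,18.7,yaw*10,7.15],method="Nelder-Mead",options=dict(initial_simplex=None,xatol=.003,fatol=.01,maxiter=600))
    print(r.fun,r.x*[.01,.01,.1,.01],np.degrees(r.x[2]*.1))
E
```

```text
504.0 1728.0
583.7697500961169 [0.51767889 0.19300944 0.63032418 0.06763928] 36.114915151771456
507.756770472895 [0.51771976 0.19297235 0.90660789 0.06660738] 51.94480559764614
648.2583006535948 [0.51748133 0.19315785 1.15934827 0.06905008] 66.42576274071041
733.3548173779316 [0.51738391 0.19323679 1.44043246 0.06900214] 82.53070045483128
```

View pics/seg.png

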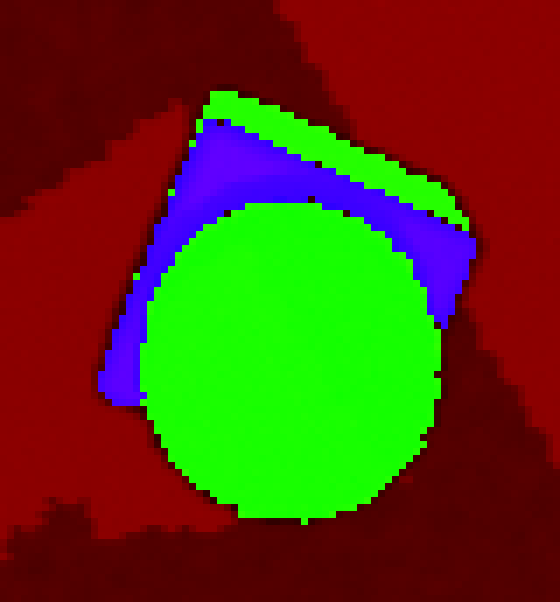

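```bash
python3 - <<'E'
import pickle
from fit import *
w=pickle.load(open("w1.pkl","rb"))
off=np.array([222,118]);size=(80,86)
im=w["img"][118:204,222:302].astype(float)
mx=im.max(2);sat=(mx-im.min(2))/(mx+1)
al=(mx<48)|(sat>.6)
blk0=((mx<48)&(sat<.6)).astype(np.uint8)
n,l,st,_=cv2.connectedComponentsWithStats(cv2.morphologyEx(blk0,cv2.MORPH_OPEN,np.ones((3,3))))
k=1+np.argmax(st[1:,4]);blk=(l==k).astype(float);amb=(al&(l!=k)).astype(float)
print(amb.sum(),blk.sum())
def cost(p):
    q=np.array(p)*[.01,.01,.1,.01]
    a,b=model(w,q,off,size);return ((a-blk)**2).sum()+((b-amb)**2).sum()
for yaw in np.radians([35,50,65,80]):
    r=minimize(cost,[52.2,18.7,yaw*10,7.15],method="Nelder-Mead",options=dict(xatol=.003,fatol=.01,maxiter=600))
    print(r.fun,r.x*[.01,.01,.1,.01],np.degrees(r.x[2]*.1))
a,b=model(w,r.x*[.01,.01,.1,.01],off,size)
print(w["mtx"][0,0])
E
```

```text
690.0 1543.0
308.9755171088043 [0.51698623 0.19327029 0.63233328 0.06980204] 36.23002827437049
172.8153479430988 [0.51730602 0.19318845 0.90573147 0.06944896] 51.89459081786489
355.41982314494425 [0.51705253 0.19329944 1.14374993 0.07057048] 65.53204407503799
488.600030757401 [0.5173244  0.19332481 1.4157942  0.06881675] 81.1190324651955
324.8982255166798
```

Bottle fitted at (0.517, 0.193) with yaw 52°. The top view agrees within about 3 mm once the cap centre is re-read. I'll descend onto the cap and grip it.

>>> drive_tool --series "-0.026 0.1 0.012 0;-0.026 0.25 0.012 0;-0.026 0.4 0.012 0;-0.026 0.5 0.012 0;-0.026 0.58 0.012 0;-0.026 0.64 0.012 0;-0.026 0.676 0.012 0;-0.026 0.676 0.012 0"

```text
clock: 3.32
tool_pos: [0.5181, 0.192, 0.062]
tool_rot: [-0.698, 0.699, -0.111, 0.11]
ft_force: [0.0, 0.2, 0.3]
opening: 0.0854
```

>>> drive_tool --series "0 0 0 0;0 0 0 0;0 0 0 0;0 0 0 0;0 0 0 0;0 0 0 0;0 0 0 0;0 0 0 0" --hand 0 --newtons 60

```text
clock: 4.32
tool_pos: [0.5188, 0.192, 0.0625]
tool_rot: [0.698, -0.698, 0.111, -0.111]
ft_force: [1.4, 1.2, 4.7]
opening: 0.0364
```

```bash
python3 - <<'E'
import pickle,cv2,numpy as np
from plant import *
o=get_obs();print(o)
w=camera("wrist");s=camera("scene")
a=cv2.resize(cv2.cvtColor(w["img"],cv2.COLOR_RGB2BGR)[100:330,80:430],(525,345))
b=cv2.resize(cv2.cvtColor(s["img"],cv2.COLOR_RGB2BGR)[90:170,250:371],(523,345),interpolation=cv2.INTER_CUBIC)
cv2.imwrite("pics/g1.png",np.hstack([a,b])[:, :]) if 0 else (cv2.imwrite("pics/g1.png",np.vstack([a[:,:523],b])[:600]))
E
```

```text
{'clock': 4.325, 'joints': array([ 2.29611990e-01,  4.99748228e-01,  1.78086026e+00, -4.60573037e-07,
        8.60285662e-01, -1.02629390e+00]), 'qvel': array([-0.00093734,  0.00085045,  0.00143158,  0.00049665,  0.00101071,
        0.0004574 ]), 'joint_efforts': array([-5.96257970e-01, -5.00294137e+01, -1.69438487e+01, -3.21711274e-01,
        3.04722944e-01, -2.98101098e-03]), 'tool_pos': array([0.5187747 , 0.19201225, 0.06248925]), 'tool_rot': array([ 0.69845372, -0.69826751,  0.11064234, -0.11109981]), 'ft_force': array([1.36872654, 1.16401144, 4.6758825 ]), 'ft_torque': array([ 0.1618844 , -0.03755475, -0.02385808]), 'opening': 0.03639007672329203}
```

View pics/g1.png

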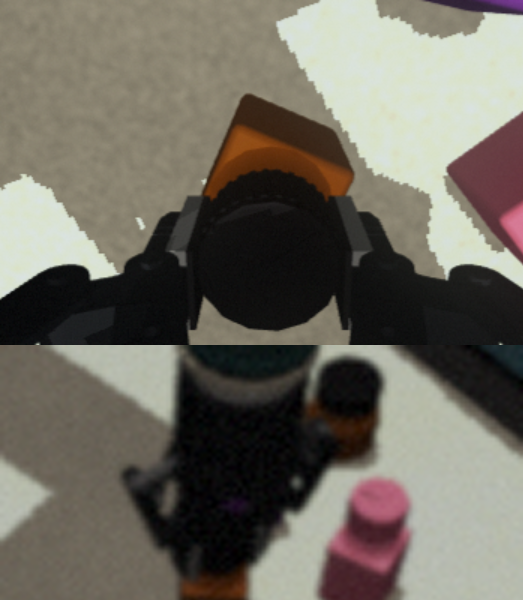

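The fingers hold the cap. Lifting, then going past the pocket so the wrist camera can see it.

>>> drive_tool --series "0 -0.1 0 0;0 -0.25 0 0;0 -0.4 0 0;0 -0.52 0 0;0.05 -0.6 -0.08 0;0.15 -0.6 -0.24 0;0.25 -0.6 -0.4 0;0.35 -0.6 -0.56 0;0.45 -0.6 -0.72 0;0.52 -0.6 -0.84 0;0.52 -0.6 -0.84 0"

```text
clock: 5.8
tool_pos: [0.5764, -0.0506, 0.2111]
tool_rot: [-0.698, 0.699, -0.113, 0.111]
ft_force: [0.2, -0.2, -1.3]
opening: 0.0364
```

>>> drive_tool --series "0.05 0 -0.08 0;0.15 0 -0.24 0.05;0.25 0 -0.4 0.1;0.35 0 -0.56 0.15;0.43 0 -0.7 0.2;0.5 0 -0.8 0.25;0.52 0 -0.84 0.25;0.52 0 -0.84 0.25;0.52 0 -0.84 0.25"

```text
clock: 6.92
tool_pos: [0.6351, -0.2864, 0.2121]
tool_rot: [0.65, -0.649, 0.28, -0.279]
ft_force: [0.3, -0.2, -0.9]
opening: 0.0361
```

```bash
python3 - <<'E'
import pickle,cv2,numpy as np
from plant import *
from h import *
o=get_obs();print({k:np.round(o[k],4) for k in o})
d={n:camera(n) for n in ["wrist","top","scene"]};pickle.dump(d,open("d2.pkl","wb"))
w=d["wrist"]
cv2.imwrite("pics/w2.png",cv2.resize(cv2.cvtColor(w["img"],cv2.COLOR_RGB2BGR),(768,576),interpolation=cv2.INTER_CUBIC))
print(proj(w,[[.581,-.233,.035]])*1.5)
E
```

```text
{'clock': np.float64(6.925), 'joints': array([-5.2290e-01,  5.1370e-01,  1.3018e+00,  3.0000e-04,  1.3274e+00,
       -1.2811e+00]), 'qvel': array([ 0.0046, -0.0035,  0.0004, -0.0023, -0.0015,  0.0029]), 'joint_efforts': array([-6.73900e-01, -6.41811e+01, -2.95285e+01, -5.27000e-02,
       -2.62000e-02, -1.88000e-02]), 'tool_pos': array([ 0.6351, -0.2864,  0.2121]), 'tool_rot': array([ 0.6497, -0.6494,  0.2799, -0.279 ]), 'ft_force': array([ 0.3129, -0.2337, -0.864 ]), 'ft_torque': array([ 0.0475, -0.0318,  0.0184]), 'opening': np.float64(0.0361)}
[[384.66818916 134.07302125]]
```

View pics/w2.png

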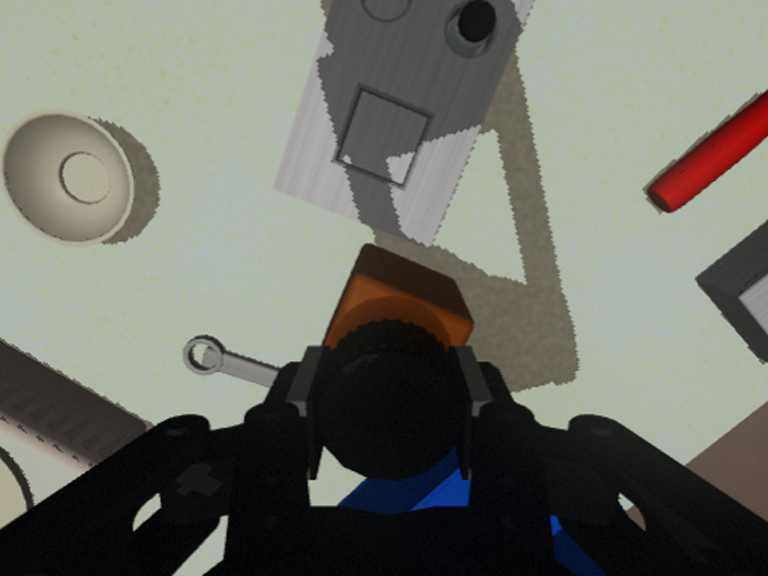

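```bash
python3 - <<'E'
import pickle,cv2,numpy as np
w=pickle.load(open("d2.pkl","rb"))["wrist"];im=cv2.cvtColor(w["img"],cv2.COLOR_RGB2BGR)
def c(x,y,W,H,k):return np.clip(cv2.resize(im[y:y+H,x:x+W],None,fx=k,fy=k,interpolation=cv2.INTER_CUBIC)*1.0*1.8,0,255).astype(np.uint8)
A=c(215,50,80,82,7);B=c(208,155,115,82,7)
cv2.imwrite("pics/cA.png",A);cv2.imwrite("pics/cB.png",B[:,:800])
E
```

```text
(no output)
```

View pics/cA.png

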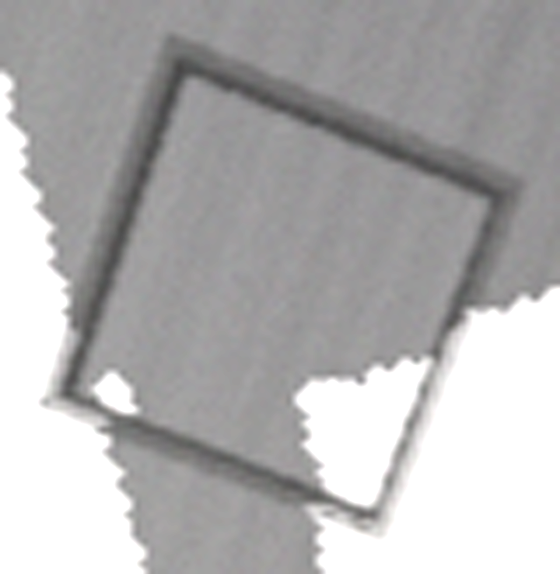

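View pics/cB.png

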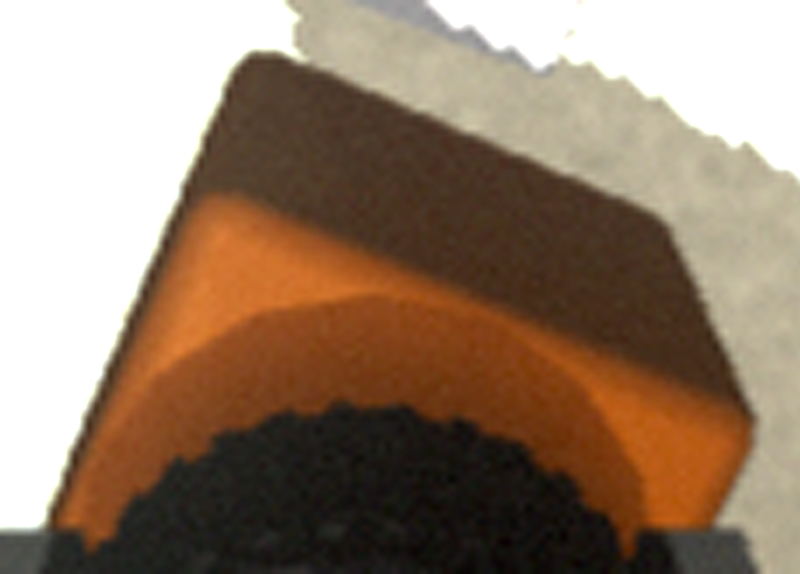

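```bash
python3 - <<'E'
import pickle
from fit import *
w=pickle.load(open("d2.pkl","rb"))["wrist"]
def px(l,o): return (np.array(l,float)+.5)/7-.5+o
P=onz(w,px([(172,37),(520,187),(378,535),(45,400)],[215,50]),.035)
print("pocket mouth",P.round(4),"ctr",P.mean(0),"sides",np.linalg.norm(P-np.roll(P,1,0),axis=1))
for i in range(4):
    d=P[(i+1)%4]-P[i];print(np.degrees(np.arctan2(d[1],d[0]))%90)
B=onz(w,px([(330,82),(640,203)],[208,155]),.150);d=B[1]-B[0];print("bottle bottom edge yaw",np.degrees(np.arctan2(d[1],d[0]))%90,B)
T=onz(w,px([(250,210),(690,380)],[208,155]),.206);d=T[1]-T[0];print("top edge",np.degrees(np.arctan2(d[1],d[0]))%90)
L=onz(w,px([(190,180),(60,500)],[208,155]),.206);d=L[1]-L[0];print("left edge",np.degrees(np.arctan2(d[1],d[0]))%90)
# silhouette fit of upper body region
off=np.array([208,155]);size=(115,78)
im=w["img"][155:233,208:323].astype(float);mx=im.max(2);sat=(mx-im.min(2))/(mx+1)
amb=((sat>.5)&(im[...,0]>im[...,2])&(mx>18)).astype(np.uint8)
amb=cv2.morphologyEx(amb,cv2.MORPH_OPEN,np.ones((3,3)));amb[60:]=0
n,l,st,_=cv2.connectedComponentsWithStats(amb);amb=(l==1+np.argmax(st[1:,4])).astype(float)
cv2.imwrite("pics/seg2.png",cv2.resize(amb*255,None,fx=6,fy=6))
# ignore cap/gripper: weight only rows where outline visible & pixels not black
wt=((mx>40)|(amb>0)).astype(float);wt[60:]=0
def cost(p):
    q=np.array(p)*[.01,.01,.1]
    x,y,yaw=q;b=rend(w,[np.r_[sq(x,y,.150,yaw),sq(x,y,.206,yaw)]],off,size)
    return (wt*(b-amb)**2).sum()
for y0 in (18,24,30):
    r=minimize(cost,[63.6,-28.7,np.radians(y0)*10],method="Nelder-Mead",options=dict(xatol=.003,fatol=.01,maxiter=500));print(r.fun,r.x*[.01,.01,.1],np.degrees(r.x[2]*.1))
E
```

```text
pocket mouth [[ 0.5489 -0.2219  0.035 ]
 [ 0.5949 -0.2039  0.035 ]
 [ 0.6127 -0.2496  0.035 ]
 [ 0.5673 -0.2676  0.035 ]] ctr [ 0.58094145 -0.23574285  0.035     ] sides [0.04930308 0.04943426 0.04906461 0.04883951]
21.42037413424084
21.297973083656714
21.69740104268783
21.99040835718189
bottle bottom edge yaw 21.68801495809118 [[ 0.61477761 -0.26943611  0.15      ]
 [ 0.64344787 -0.25803378  0.15      ]]
top edge 21.496676276463127
left edge 20.895828231282067
137.8954402153018 [ 0.64306096 -0.28984047  0.68706675] 39.36602520614634
137.87872356785851 [ 0.64311869 -0.28983951  0.68563046] 39.28373187633755
137.86737408688964 [ 0.64313544 -0.28976721  0.68661674] 39.340241128979976[ WARN:0@0.662] global loadsave.cpp:1063 imwrite_ Unsupported depth image for selected encoder is fallbacked to CV_8U.
```

View pics/seg2.png

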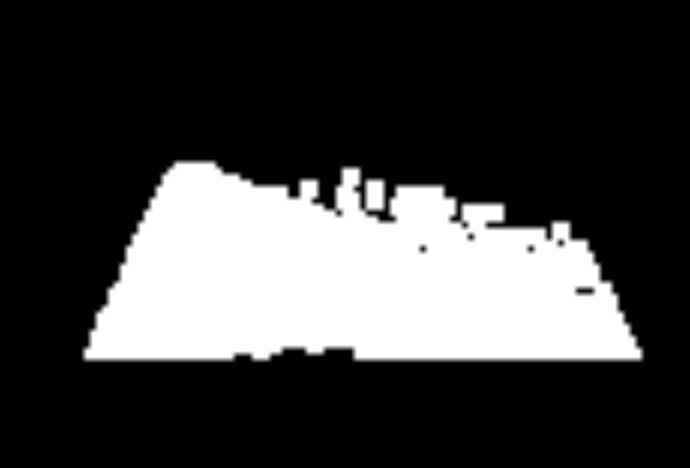

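```bash
python3 - <<'E'
import pickle
from fit import *
w=pickle.load(open("d2.pkl","rb"))["wrist"]
def px(l,o): return (np.array(l,float)+.5)/7-.5+o
a=np.radians(21.5);u=np.array([np.cos(a),np.sin(a)]);v=np.array([-u[1],u[0]])
o=[208,155]
for n,l,z in [("bot edge v",[(330,82),(480,140),(640,203)],.150),("top edge v",[(250,210),(470,290),(690,380)],.206),("left top u",[(165,215),(110,340),(60,480)],.206),("left bot u",[(232,80)],.150),("right top corner u",[(757,410)],.206),("right bot u",[(680,220)],.15)]:
    P=onz(w,px(l,o),z)[:,:2];print(n,(P@u).round(4),(P@v).round(4))
from plant import *
from scipy.spatial.transform import Rotation as R
ob=get_obs();q=ob["tool_rot"];M=R.from_quat(np.r_[q[1:],q[0]]).as_matrix();t=ob["tool_pos"]
print("tcp uv",t[:2]@u,t[:2]@v,"pocket uv",np.array([.58094,-.23574])@u,np.array([.58094,-.23574])@v)
print(M.round(4))
E
```

```text
bot edge v [0.4733 0.488  0.5041] [-0.476  -0.4759 -0.4759]
top edge v [0.4678 0.4837 0.5002] [-0.4752 -0.4748 -0.4752]
left top u [0.4626 0.4623 0.4626] [-0.4776 -0.4873 -0.4982]
left bot u [0.4649] [-0.4792]
right top corner u [0.5054] [-0.4754]
right bot u [0.5082] [-0.476]
tcp uv 0.486151637631354 -0.4996509807226733 pocket uv 0.4541177827554916 -0.43225186012929573
[[ 6.872e-01 -2.000e-04  7.264e-01]
 [-7.264e-01  2.000e-04  6.872e-01]
 [-3.000e-04 -1.000e+00 -0.000e+00]]
```

Bottle and pocket yaw agree (21.3° and 21.6°). I'll move above the pocket, descend to about 5 mm above the block, and look.

>>> drive_tool --series "-0.1 0 -0.01 0;-0.2 0 -0.015 0;-0.27 0 -0.02 0;-0.293 0.03 -0.02 0;-0.293 0.12 -0.02 0;-0.293 0.22 -0.02 0;-0.293 0.32 -0.02 0;-0.293 0.38 -0.02 0;-0.293 0.4 -0.02 0;-0.293 0.4 -0.02 0;-0.293 0.4 -0.02 0"

```text
clock: 8.45
tool_pos: [0.5824, -0.2385, 0.1133]
tool_rot: [-0.649, 0.649, -0.28, 0.281]
ft_force: [0.7, -0.5, -0.9]
opening: 0.0364
```

```bash
python3 - <<'E'
import pickle,cv2,numpy as np
from plant import *
o=get_obs();print({k:np.round(o[k],4) for k in ["clock","tool_pos","ft_force","ft_torque","opening"]})
d={n:camera(n) for n in ["wrist","top","scene"]};pickle.dump(d,open("d3.pkl","wb"))
def c(n,x,y,W,H,k):return np.clip(cv2.resize(cv2.cvtColor(d[n]["img"],cv2.COLOR_RGB2BGR)[y:y+H,x:x+W],None,fx=k,fy=k,interpolation=cv2.INTER_CUBIC)*1.6,0,255).astype(np.uint8)
cv2.imwrite("pics/w3.png",np.hstack([c("wrist",170,80,170,150,2.6)[:, :440],c("scene",140,180,90,98,4)])[:390])
E
```

```text
{'clock': np.float64(8.45), 'tool_pos': array([ 0.5824, -0.2385,  0.1133]), 'ft_force': array([ 0.6802, -0.4884, -0.9083]), 'ft_torque': array([ 0.0083, -0.0006, -0.0128]), 'opening': np.float64(0.0364)}Traceback (most recent call last):
  File "<stdin>", line 6, in <module>
    return _nx.concatenate(arrs, 1, dtype=dtype, casting=casting)
           ~~~~~~~~~~~~~~~^^^^^^^^^^^^^^^^^^^^^^^^^^^^^^^^^^^^^^^
ValueError: all the input array dimensions except for the concatenation axis must match exactly, but along dimension 0, the array at index 0 has size 390 and the array at index 1 has size 392
```

```bash
python3 - <<'E'
import pickle,cv2,numpy as np
from plant import *
d=pickle.load(open("d3.pkl","rb"));print(get_obs()["tool_pos"])
def c(n,x,y,W,H,k):return np.clip(cv2.resize(cv2.cvtColor(d[n]["img"],cv2.COLOR_RGB2BGR)[y:y+H,x:x+W],None,fx=k,fy=k,interpolation=cv2.INTER_CUBIC)*1.6,0,255).astype(np.uint8)
cv2.imwrite("pics/w3.png",c("wrist",180,80,160,120,5));cv2.imwrite("pics/s3.png",c("scene",140,170,100,100,5))
E
```

```text
[ 0.58218    -0.23838645  0.11311967]
```

View pics/w3.png

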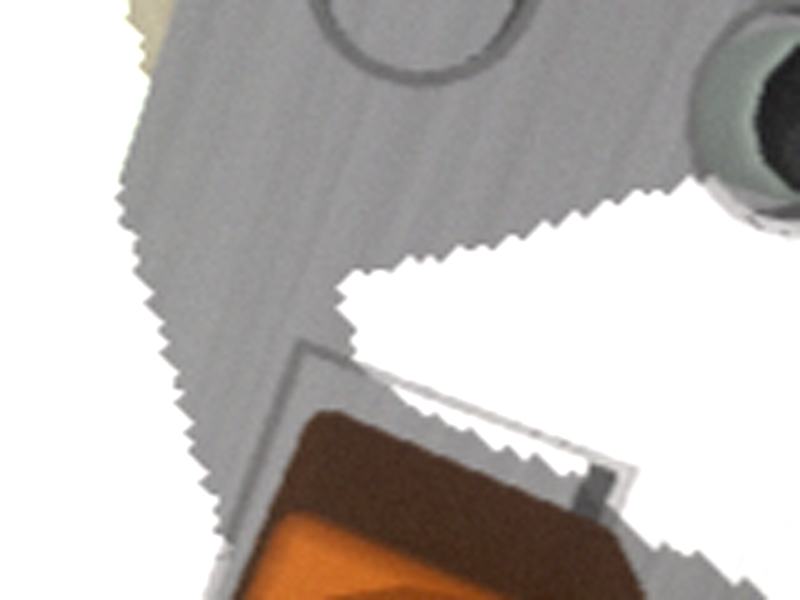

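View pics/s3.png

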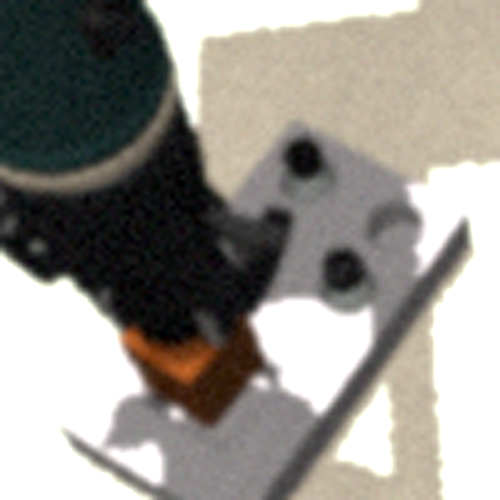

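```bash
python3 - <<'E'
import pickle
from fit import *
w=pickle.load(open("d3.pkl","rb"))["wrist"]
def px(l): return (np.array(l,float)+.5)/5-.5+[180,80]
a=np.radians(21.5);u=np.array([np.cos(a),np.sin(a)]);v=np.array([-u[1],u[0]])
zb=.1132-.0622
for n,l,z in [("pocket top edge",[(300,342),(450,398),(637,466)],.035),("pocket left edge",[(300,342),(265,440),(228,540)],.035),("bot edge",[(345,412),(450,453),(590,515)],zb),("left bot",[(300,435),(285,470)],zb),("left top",[(262,545),(245,580)],zb+.056),("right bot corner",[(615,535)],zb)]:
    P=onz(w,px(l),z)[:,:2];print(n,(P@u).round(4),(P@v).round(4))
E
```

```text
pocket top edge [0.4288 0.4507 0.4784] [-0.4075 -0.4071 -0.4063]
pocket left edge [0.4288 0.4292 0.4294] [-0.4075 -0.422  -0.4373]
bot edge [0.4373 0.4517 0.4717] [-0.4111 -0.4111 -0.412 ]
left bot [0.433  0.4329] [-0.416 -0.421]
left top [0.4322 0.4319] [-0.4151 -0.4189]
right bot corner [0.4758] [-0.4132]
```

Bottle needs about 1.8 mm along tool −x. Correcting and lowering into the pocket.

>>> drive_tool --series "-0.007 0 -0.001 0;-0.007 0.02 -0.001 0;-0.007 0.04 -0.001 0;-0.007 0.06 -0.001 0;-0.007 0.08 -0.001 0;-0.007 0.1 -0.001 0;-0.007 0.12 -0.001 0;-0.007 0.14 -0.001 0;-0.007 0.15 -0.001 0;-0.007 0.15 -0.001 0"

```text
clock: 9.85
tool_pos: [0.5804, -0.237, 0.0746]
tool_rot: [-0.649, 0.649, -0.28, 0.28]
ft_force: [0.1, 0.5, -2.1]
opening: 0.0365
```

>>> drive_tool --series "0 0.004 0 0;0 0.008 0 0;0 0.012 0 0;0 0.012 0 0"

```text
clock: 10.35
tool_pos: [0.5808, -0.2372, 0.0725]
tool_rot: [-0.649, 0.649, -0.28, 0.281]
ft_force: [1.1, 1.2, 4.1]
opening: 0.0367
```

```bash
python3 - <<'E'
import pickle,cv2,numpy as np
from plant import *
o=get_obs();print({k:np.round(o[k],4) for k in ["clock","tool_pos","ft_force","ft_torque","joints"]})
d={n:camera(n) for n in ["wrist","scene"]};pickle.dump(d,open("d4.pkl","wb"))
def c(n,x,y,W,H,k):return np.clip(cv2.resize(cv2.cvtColor(d[n]["img"],cv2.COLOR_RGB2BGR)[y:y+H,x:x+W],None,fx=k,fy=k,interpolation=cv2.INTER_CUBIC)*1.6,0,255).astype(np.uint8)
cv2.imwrite("pics/w4.png",c("wrist",180,120,160,118,5))
E
```

```text
{'clock': np.float64(10.35), 'tool_pos': array([ 0.5808, -0.2372,  0.0725]), 'ft_force': array([1.1266, 1.1965, 4.1122]), 'ft_torque': array([ 0.2231, -0.1194, -0.0329]), 'joints': array([-0.4977,  0.5666,  1.6024,  0.    ,  0.9714, -1.2538])}
```

View pics/w4.png

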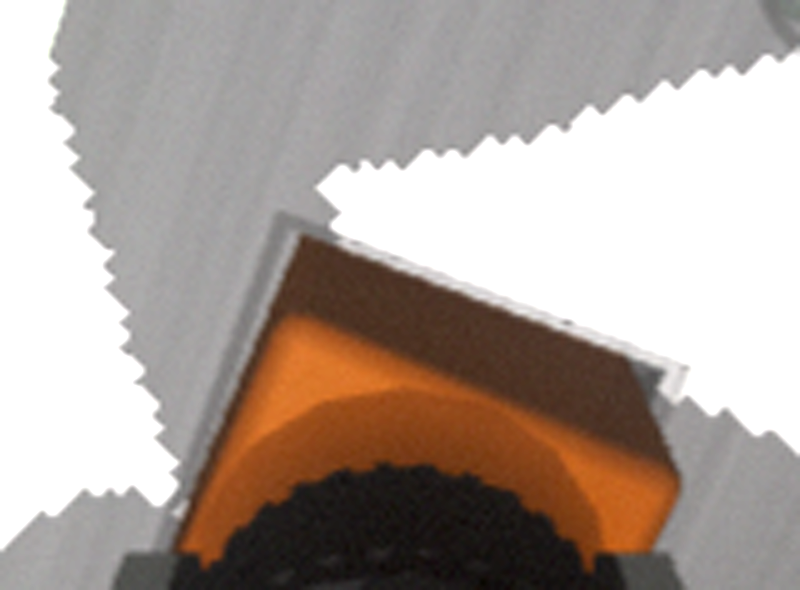

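Seated: the bottle sits in the pocket with even margins, and 4 N of contact. Now screwing clockwise, lowering along the thread.

>>> drive_tool --series "0 0.001 0 0.07;0 0.001 0 0.14;0 0.001 0 0.21;0 0.002 0 0.28;0 0.002 0 0.35;0 0.003 0 0.42;0 0.003 0 0.5;0 0.004 0 0.58;0 0.004 0 0.66;0 0.004 0 0.74;0 0.004 0 0.75;0 0.004 0 0.75"

```text
clock: 11.95
tool_pos: [0.5788, -0.2368, 0.071]
tool_rot: [0.283, -0.285, 0.648, -0.647]
ft_force: [-3.2, 0.8, 6.8]
opening: 0.0365
```

```bash
cat > st.py <<'E'
import numpy as np
from plant import *
o=get_obs();print({k:np.round(o[k],4).tolist() for k in ["clock","tool_pos","ft_force","ft_torque","joints","joint_efforts","opening"]})
E
python3 st.py
```

```text
{'clock': 11.95, 'tool_pos': [0.5788, -0.2368, 0.071], 'ft_force': [-3.1636, 0.7544, 6.82], 'ft_torque': [0.3055, 0.6093, 0.069], 'joints': [-0.4982, 0.5679, 1.6048, -0.0012, 0.9715, 0.2465], 'joint_efforts': [0.3921, -55.7148, -21.6517, 0.2202, -1.2492, 0.1049], 'opening': 0.0365}
```

>>> drive_tool --series "0 0 0 0.05;0 0.001 0 0.1;0 0.001 0 0.15;0 0.001 0 0.15"

```text
clock: 12.45
tool_pos: [0.5787, -0.2365, 0.0708]
tool_rot: [0.183, -0.185, 0.683, -0.682]
ft_force: [-3.9, 2.0, 7.8]
opening: 0.0365
```

```bash
python3 st.py
```

```text
{'clock': 12.45, 'tool_pos': [0.5787, -0.2365, 0.0708], 'ft_force': [-3.9475, 2.0188, 7.7949], 'ft_torque': [0.4331, 0.594, 0.0049], 'joints': [-0.498, 0.5681, 1.6052, -0.0007, 0.9713, 0.5473], 'joint_efforts': [-0.1025, -55.383, -21.6072, -0.0574, -1.3357, 0.4297], 'opening': 0.0365}
```

>>> drive_tool --series "0 0 0 0.05;0 0.001 0 0.1;0 0.001 0 0.15;0 0.001 0 0.15"

```text
clock: 12.95
tool_pos: [0.5787, -0.2361, 0.0705]
tool_rot: [0.079, -0.081, 0.703, -0.702]
ft_force: [-2.5, 3.0, 9.1]
opening: 0.0367
```

```bash
python3 st.py
```

```text
{'clock': 12.95, 'tool_pos': [0.5787, -0.2361, 0.0705], 'ft_force': [-2.5441, 3.0398, 9.0501], 'ft_torque': [0.5947, 0.4689, 0.0229], 'joints': [-0.4978, 0.5684, 1.6054, -0.0001, 0.971, 0.8473], 'joint_efforts': [-0.7089, -55.1572, -21.6456, -0.3487, -1.3937, 0.437], 'opening': 0.0367}
```

Joint-6 effort jumped from 0.10 to 0.43 after about 1.7 rad, which could mean the stop and slipping fingers. Testing with a firmer grip.

>>> drive_tool --series "0 0 0 0;0 0 0 0;0 0 0 0.05;0 0 0 0.1;0 0 0 0.1" --hand 0 --newtons 100

```text
clock: 13.58
tool_pos: [0.5788, -0.2359, 0.0705]
tool_rot: [0.008, -0.01, 0.708, -0.706]
ft_force: [-2.5, 3.0, 8.6]
opening: 0.0363
```

```bash
python3 st.py; python3 - <<'E'
import pickle,cv2,numpy as np
from plant import *
d={n:camera(n) for n in ["wrist","scene"]};pickle.dump(d,open("d5.pkl","wb"))
cv2.imwrite("pics/w5.png",np.clip(cv2.resize(cv2.cvtColor(d["wrist"]["img"],cv2.COLOR_RGB2BGR)[110:330,120:400],None,fx=2.7,fy=2.7,interpolation=cv2.INTER_CUBIC)*1.8,0,255).astype(np.uint8))
E
python3 st.py
```

```text
{'clock': 13.575, 'tool_pos': [0.5788, -0.2359, 0.0705], 'ft_force': [-2.5474, 2.9887, 8.5506], 'ft_torque': [0.7729, 0.4511, 0.0074], 'joints': [-0.4976, 0.5683, 1.6055, 0.0002, 0.9711, 1.0473], 'joint_efforts': [-1.1746, -55.0911, -21.998, -0.5598, -1.5829, 0.4271], 'opening': 0.0363}
{'clock': 13.675, 'tool_pos': [0.5787, -0.2359, 0.0705], 'ft_force': [-2.4645, 2.905, 7.7787], 'ft_torque': [0.7364, 0.4777, -0.0313], 'joints': [-0.4976, 0.5684, 1.6055, 0.0002, 0.9711, 1.0463], 'joint_efforts': [-1.2796, -55.1172, -22.0565, -0.6148, -1.6025, 0.0317], 'opening': 0.0359}
```

View pics/w5.png

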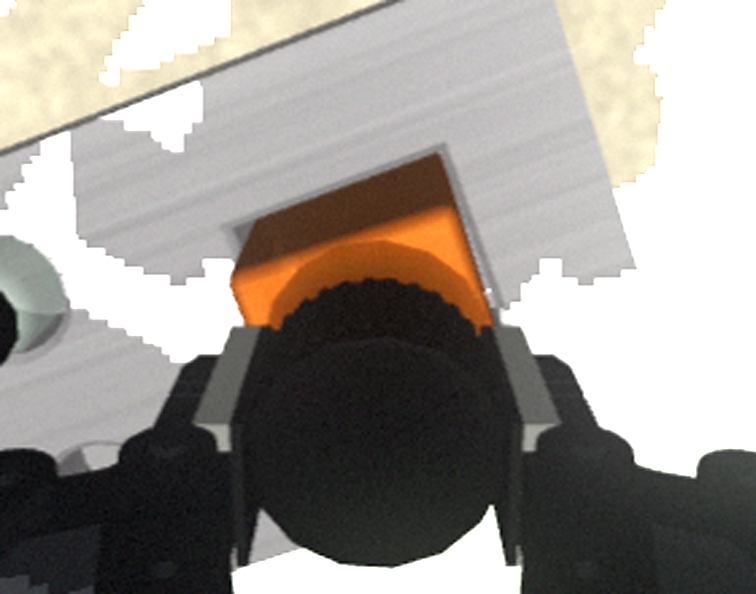

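Joint-6 effort decays at rest and wrist torque about z is near 0, so that was only motion lag and the stop isn't reached yet (2.3 rad turned). Continuing.

>>> drive_tool --series "0 0 0 0.04;0 0.001 0 0.08;0 0.001 0 0.12"

```text
clock: 14.05
tool_pos: [0.5788, -0.2355, 0.0704]
tool_rot: [-0.077, 0.075, 0.704, -0.702]
ft_force: [-4.0, 4.0, 9.8]
opening: 0.0358
```

```bash
python3 st.py
```

```text
{'clock': 14.05, 'tool_pos': [0.5788, -0.2355, 0.0704], 'ft_force': [-3.9609, 4.007, 9.768], 'ft_torque': [1.0048, 0.4032, 0.0826], 'joints': [-0.4974, 0.5684, 1.6057, 0.0009, 0.971, 1.2888], 'joint_efforts': [-2.4208, -54.3301, -22.1028, -1.0656, -1.8131, -0.7579], 'opening': 0.0358}
```

>>> drive_tool --series "0 0 0 0.04;0 0.001 0 0.08;0 0.001 0 0.12"

```text
clock: 14.42
tool_pos: [0.5788, -0.2347, 0.0704]
tool_rot: [-0.16, 0.157, 0.69, -0.688]
ft_force: [-2.2, 9.5, 11.7]
opening: 0.0356
```

```bash
python3 st.py
```

```text
{'clock': 14.425, 'tool_pos': [0.5788, -0.2347, 0.0704], 'ft_force': [-2.2071, 9.4885, 11.714], 'ft_torque': [1.6912, 0.2246, 2.0342], 'joints': [-0.4965, 0.5683, 1.606, 0.0013, 0.9714, 1.5263], 'joint_efforts': [-6.715, -52.7988, -22.3176, -1.085, -2.3259, 1.2213], 'opening': 0.0356}
```

The wrist torque about z jumped to 2.0 N m, so the stop is reached (about 2.75 rad turned). Holding briefly to confirm.

>>> drive_tool --series "0 0 0 0.01;0 0 0 0.015;0 0 0 0.015"

```text
clock: 14.8
tool_pos: [0.5789, -0.2347, 0.0704]
tool_rot: [-0.169, 0.166, 0.688, -0.687]
ft_force: [-3.4, 7.8, 12.5]
opening: 0.0354
```

```bash
python3 st.py
```

```text
{'clock': 14.8, 'tool_pos': [0.5789, -0.2347, 0.0704], 'ft_force': [-3.3979, 7.8205, 12.5394], 'ft_torque': [1.6613, 0.247, 2.5709], 'joints': [-0.4958, 0.5683, 1.606, 0.0004, 0.9712, 1.5522], 'joint_efforts': [-6.8895, -52.8724, -22.2606, -0.7027, -2.2776, 2.547], 'opening': 0.0354}
```

Stop confirmed (2.57 N m). Backing off: first a bit to find the torque release point, then the rest.

>>> drive_tool --series "0 0 0 -0.02;0 0 0 -0.04;0 0 0 -0.04;0 0 0 -0.04"

```text
clock: 15.3
tool_pos: [0.5788, -0.2348, 0.0704]
tool_rot: [-0.142, 0.14, 0.694, -0.692]
ft_force: [-3.3, 7.5, 12.3]
opening: 0.0359
```

```bash
python3 st.py
```

```text
{'clock': 15.3, 'tool_pos': [0.5788, -0.2348, 0.0704], 'ft_force': [-3.261, 7.4811, 12.3237], 'ft_torque': [1.5096, 0.3823, 1.0623], 'joints': [-0.4965, 0.5682, 1.606, 0.0012, 0.9713, 1.4745], 'joint_efforts': [-4.8676, -52.8464, -22.2837, -1.2278, -2.3162, 1.0591], 'opening': 0.0359}
```

>>> drive_tool --series "0 0 0 -0.02;0 0 0 -0.04;0 0 0 -0.04;0 0 0 -0.04"

```text
clock: 15.8
tool_pos: [0.5787, -0.2353, 0.0704]
tool_rot: [-0.115, 0.113, 0.699, -0.697]
ft_force: [-3.1, 6.4, 11.8]
opening: 0.036
```

```bash
python3 st.py
```

```text
{'clock': 15.8, 'tool_pos': [0.5787, -0.2353, 0.0704], 'ft_force': [-3.0585, 6.3803, 11.8045], 'ft_torque': [1.1069, 0.5382, 0.1481], 'joints': [-0.4972, 0.5683, 1.6059, 0.001, 0.9711, 1.396], 'joint_efforts': [-2.6102, -52.9388, -22.116, -1.0988, -2.2134, 0.1098], 'opening': 0.036}
```

Torque is released at j6 ≈ 1.39. Now a further 1.64 rad: a quarter turn plus half the pocket play.

>>> drive_tool --series "0 0 0 -0.07;0 -0.001 0 -0.14;0 -0.001 0 -0.21;0 -0.002 0 -0.28;0 -0.002 0 -0.35;0 -0.003 0 -0.42;0 -0.003 0 -0.49;0 -0.004 0 -0.56;0 -0.005 0 -0.63;0 -0.005 0 -0.7;0 -0.006 0 -0.77;0 -0.006 0 -0.82;0 -0.006 0 -0.82;0 -0.006 0 -0.82;0 -0.006 0 -0.82"

```text
clock: 17.68
tool_pos: [0.58, -0.2375, 0.0717]
tool_rot: [-0.432, 0.433, -0.559, 0.559]
ft_force: [-0.1, -1.1, 5.6]
opening: 0.0362
```

```bash
python3 st.py; python3 - <<'E'
import pickle,cv2,numpy as np
from plant import *
d={n:camera(n) for n in ["wrist","scene","top"]};pickle.dump(d,open("d6.pkl","wb"))
def c(n,x,y,W,H,k):return np.clip(cv2.resize(cv2.cvtColor(d[n]["img"],cv2.COLOR_RGB2BGR)[y:y+H,x:x+W],None,fx=k,fy=k,interpolation=cv2.INTER_CUBIC)*1.5,0,255).astype(np.uint8)
cv2.imwrite("pics/w6.png",c("wrist",150,110,220,160,3.4))
cv2.imwrite("pics/s6.png",c("scene",0,0,512,384,1.5))
E
```

```text
{'clock': 17.675, 'tool_pos': [0.58, -0.2375, 0.0717], 'ft_force': [-0.11, -1.145, 5.5872], 'ft_torque': [0.0195, 0.2827, 0.0049], 'joints': [-0.4982, 0.5675, 1.6033, -0.0012, 0.9709, -0.2438], 'joint_efforts': [0.3216, -56.4244, -20.345, 0.225, -0.2921, 0.0485], 'opening': 0.0362}
```

View pics/w6.png

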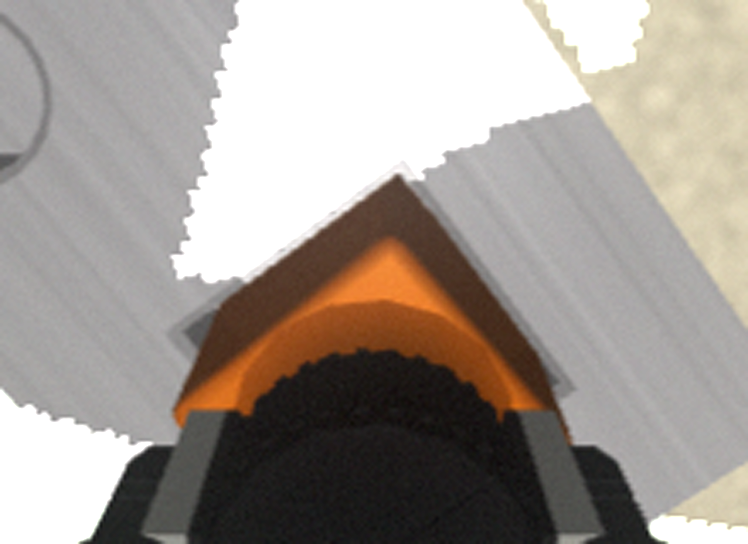

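View pics/s6.png

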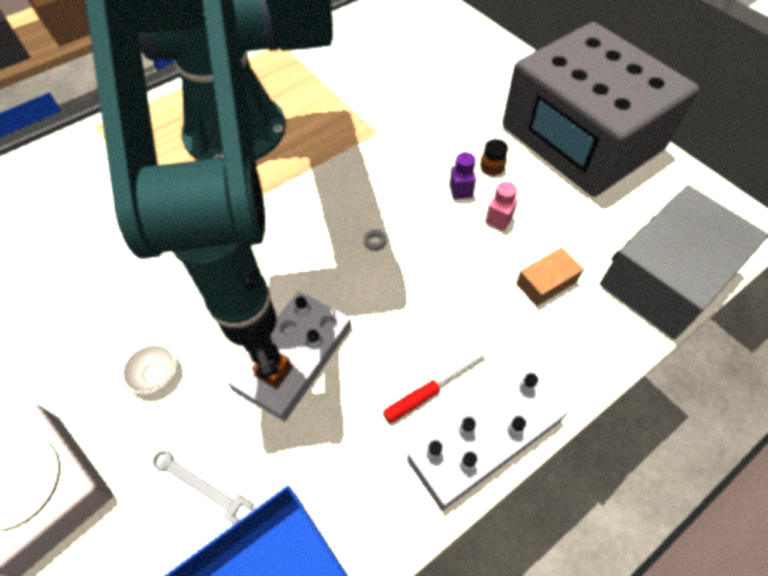

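The bottle is in the pocket: bottle base height works out at 10.2 mm against the 10 mm floor. The fingers hold the cap about 1.5–1.64 rad from the stop, and the bystanders look unmoved. Handing in.

```bash
python3 -c "
from plant import *
print(sign_off())"; python3 st.py
```

```text
the job is handed in; nothing more can be done
None
the job is handed in; nothing more can be done
```

I carried the amber bottle by its cap into the square pocket and screwed the cap clockwise about 2.65 rad to its stop. I then backed it off a quarter turn and handed in with the gripper still closed on it, at about 17.7 s of the 56 s.

**Last checks:**
- **Seating:** the bottle's base works out at about 10.2 mm above the table, against the 10 mm floor. The wrist picture showed it upright and inside the pocket.
- **Stop:** wrist torque rose to 2.6 N m at the stop and let go at joint 6 ≈ 1.39. Joint 6 ended at −0.24.
- **Back-off:** the cap is about 1.5–1.64 rad back from its stop. The spread is the bottle's possible twist in the pocket, which I could not measure.
- **Grip:** it was set to 100 N, and the opening read 36 mm on the 38 mm cap. I had no direct reading of the force on the cap.
- **Bystanders:** those in view looked unmoved by eye in the last scene picture; I did not measure them.

**Disagreements along the way:**
- My first top-camera reading of the bottle was about 6–8 mm off the wrist fit, because I picked the cap centre badly. Re-read, they agreed within about 3 mm.
- Joint-6 effort jumped early and looked like the stop. It faded once the arm was still, so I relied on wrist torque instead.
- The outline fit of the lifted bottle failed, so I measured its edges by hand.

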